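# Clamp a wheel-clamp jaw in the bench jig

### The arm

A 6-joint arm with a two-finger parallel gripper is mounted at the origin on the work surface. World frame = base frame: x ahead of the robot, y to its left, z up, the work surface at z = 0. Lengths are in m, angles in rad, forces in N, time in s.
With the tool pointing down it reaches from about 0.425 to 0.95 m from the base axis. Payload 3.5 kg.
Tool frame: the origin (TCP) lies at the very end of the fingers, on their centre line; the grasp point (between the pads) lies 19 mm behind it; z points along the fingers, y is the direction in which the jaws open and shut (so a half turn about z gives the same grasp; the last joint's range is limited). The gripper opens to 85 mm and grips with 20 to 120 N. Pads are 22 mm wide; open, the fingers measure 114 mm over their backs; the gripper's body (76 mm by 85 mm) begins 54 mm behind the grasp point. The pads swing forward as they close: fully open they stand 13 mm farther back than shut.
Start: joints at [1.173, 0.286, 1.577, -0, 1.279, -0.15], TCP at [0.166, 0.654, 0.231] pointing down, gripper open.
Joint ranges: [-2.77, 2.77], [-0.9, 2.22], [0.21, 2.48], [-1.53, 4.67], [0.24, 2.81], [-2.84, 2.84]. Speed limits (rad/s): [2.79, 2.79, 3.14, 3.14, 3.14, 3.14].

### API

Orientations are given as a rotation vector (axis times angle).
In Python, from cell import ctrl, read_camera, calibration gives the robot as it stands.
- The arm moves only by the tool move_arm, never from a script. Its argument "targets" is a list that holds one entry, the list of rows, each a list of 7 numbers: the gripper's target within -1 to 1 (shut at 1, half-way at 0, fully open at -1), then the shift along the tool's x, y, z in m, then the turn, a rotation vector about the tool's x, y, z in rad. In form: [[[fingers, dx, dy, dz, rx, ry, rz], ...]]. A call has 1 to 20 rows; each row is the pose to reach, as a shift and turn from the pose commanded when the call began, along the tool's axes at that moment; what a row does not reach only later rows make up. A row lasts 1/8 s, in which the tool goes at most 62.5 mm and 10.7 degrees, less where a joint would pass 70% of its speed; a pose out of reach is approached as far as the arm can. A call with a gripper value outside its range is refused whole. The fingers move at their own pace and stop on an object; the grip force is fixed at half the most. Time passes only in rows, so rows that repeat a pose let the fingers close. It gives the time, the measured TCP pose, the force and the opening at its end, in the units of the state.
- ctrl.get_obs(): the state, without advancing time (a new reading comes with each control period).
- read_camera(name): name is "side" or "top" or "wrist"; returns the picture (384x512x3 uint8, blue, green, red); there is no depth.
- calibration(name): a dict with "mtx" (3x3 intrinsics, pixels), "extrinsics" (4x4, takes a point from world to camera coordinates). Camera axes: x right, y up, looking along -z (the intrinsics and any distortion apply to the point x, -y, -z); pixel columns grow to the right and rows downward; lengths in m; the calibration is good to about 2 mm. A picture is of the moment at which its call begins: read the wrist's pose just before it. calibration takes no time and is no camera call; for the wrist camera it gives the pose at the moment of the call.
- ctrl.sign_off(): hands the job in, once; it reports no verdict.
The state is a dict: "time": time; "joints": joint angles; "qd": joint speeds; "tau": joint torques, N m; "position": TCP position; "eef_rot": TCP orientation; "wrist_force": force on the tool from outside, world axes, zero at the start; "ft_torque": the same for the moment, N m; "grip_width": finger opening in m.
Only numpy, scipy, OpenCV 4.12 (cv2) and the standard library are available. Lean on these libraries where they do the work, as an engineer would, in place of code of your own. Each camera call takes 0.05 s, during which the arm holds its last target.

### The job

Set the steel jaw in the guide channel of the bench jig with its low end leading, slide it along until it meets the end stop and keep it pressed home against the stop with about 15 N for half a second, without ramming it; then push the toggle clamp's handle down over centre so that its rubber pad holds the jaw down there. Do not lean hard on the handle once it is down, leave the other things on the bench where they are, and let go of everything at the end.

Things in the scene. Friction and masses are not known exactly. Their poses are not given: they have to be found in the camera images.
- jaw: the loose part: a dark steel jaw, 100 long (x) x 36 wide (y), about 0.55 kg. Its front half is a low flat nose 18 high; its rear has a serrated hump 40 long x 36 wide reaching 40 high, centred 25 behind the middle (x from -45 to -5). Origin: centre of the underside; +x points to the nose (the low end), z up. It is taken across its 36 width by the hump
- jaw_nose (a point): middle of the jaw's front end face, 50 ahead of the jaw's origin and 9 above its underside
- jig: fixed bench jig: bed plate 325 x 110, top 15 above the bench. Origin: on the bench under the channel's centre line; +x from open entry to stop and on to the clamp, z up. Channel along x: rails 9 high, 42 apart inside, x = -115 to +5, flared lead-ins to -145. Clamp bracket x 27 to 103, 60 high; its arm stands over the stop when up (about 125 high); the pad comes down on the jaw at x = -30
- end_stop: steel stop block 16 x 36 x 14 high standing on the bed across the channel's far end; it can be set up to 8 either side of the jig's origin, and differs each time. Origin: on the bed at the middle of the face that the jaw comes against; axes as the jig's. Press the jaw against it with 10 to 20 N; sliding along the bed itself takes 2 to 6 N
- pad: round rubber pad, 18 diameter, on the end of the clamp arm, sprung on its spindle. Origin: middle of its pressing face
- clamp_handle: the clamp's handle: steel bar with a round rubber grip of 20 diameter, 50 to 130 from the pivot. Origin on its pivot axis (level, along jig y, at jig x = 88, 52 above the bench); +x points along the handle to its free end. It starts lifted 0.9 to 1.05 rad above level, the pad well clear of the jaw; down, it lies level on a hard stop. It is pushed from its top side near the free end
- grip_point (a point): point on the centre line of the handle's grip, 105 from the pivot. With the jaw under the pad the push needed there is about 3 N at first, rises to about 10 N between 0.4 and 0.2 rad of lift, falls away to centre at 0.10 rad, and then the handle snaps down level by itself and meets its hard stop
- cone: bystander: steel balancing cone, 84 diameter, 55 high; origin at underside
- socket: bystander: dark steel impact socket, 34 diameter, 70 high, upright; origin at underside
- spray: bystander: orange bottle, 64 diameter, 170 high; origin at underside
- wing_nut: bystander: hub nut with a 120 cross bar, 36 high; origin at underside
- tyre_lever: bystander: flat steel bar 280 long; origin at underside, bar along its x
- mallet: bystander: mallet lying on the bench; origin near its middle at the underside
- weight_tub: bystander: grey open tub 110 x 80 x 45 high; origin at underside
Not all that is in view belongs to the job. What is shaped like the jaw but red is not meant.

How it is judged:
By the outcome, as a careful person would: the job done as asked, in the order asked, and still so for the second after the job is handed in, with the robot touching nothing.
It also fails if it takes over 72 s, if anything falls off the work surface, if the arm or the gripper's body presses on something with over 40 N, if the wrist force passes 120 N, or if a joint passes its speed limit or range.

## Working session

There is one attempt and no reset: what is moved stays moved. The work goes in short steps, Python scripts to look and compute and a tool call to move; the robot and the scene stay as the last step left them, time stands still between calls to the robot, and variables do not carry over. Pictures are saved under pics/ and viewed, and the job is handed in when it is done.

Besides the shell and the picture viewer there is one more tool, called after "Call:" as name(argument=value, ...) on one line, values as JSON. move_arm: Moves the arm, as the interface text tells. Its arguments: {"type":"object","properties":{"targets":{"type":"array"}},"required":["targets"]}

```bash
ls; mkdir -p pics
python3 - <<'E'
from cell import ctrl, read_camera, calibration
import cv2
print(ctrl.get_obs())
for n in ["side","top","wrist"]:
    c=calibration(n); print(n,c)
    im=read_camera(n); cv2.imwrite(f"pics/{n}0.png",im)
E
```

```text
pics
{'time': 0.0, 'joints': array([ 1.17301147e+00,  2.87193044e-01,  1.57818132e+00,  1.26393093e-05,
        1.27859692e+00, -1.49997772e-01]), 'qd': array([-0.00032048, -0.00073186, -0.00105543,  0.00164257, -0.00274178,
        0.00085448]), 'tau': array([ 3.65703963e-04, -4.05988669e+01, -2.92621368e+01, -1.27670423e-04,
        5.85756119e-03,  5.37606780e-06]), 'position': array([0.16525915, 0.65377883, 0.22992659]), 'eef_rot': array([-0.38815257, -3.11685962,  0.00359119]), 'wrist_force': array([ 0.32462228, -0.27935235, -0.23469189]), 'ft_torque': array([ 0.07186146, -0.0011174 ,  0.00849185]), 'grip_width': 0.08532043646304137}
side {'mtx': array([[350.40049853,   0.        , 254.53789561],
       [  0.        , 350.40049853, 192.59965308],
       [  0.        ,   0.        ,   1.        ]]), 'extrinsics': array([[ 0.95078091, -0.30956417, -0.01362656, -0.46548717],
       [ 0.20270828,  0.58812419,  0.78295549, -0.16674766],
       [-0.23436085, -0.74718135,  0.62192847, -0.95083497],
       [ 0.        ,  0.        ,  0.        ,  1.        ]])}
top {'mtx': array([[482.3886368 ,   0.        , 248.00340638],
       [  0.        , 482.3886368 , 200.80771132],
       [  0.        ,   0.        ,   1.        ]]), 'extrinsics': array([[-0.04782422, -0.99885484,  0.00136422, -0.01790271],
       [ 0.9772518 , -0.04650728,  0.20692025, -0.49739229],
       [-0.20661985,  0.01122898,  0.97835686, -1.32738356],
       [ 0.        ,  0.        ,  0.        ,  1.        ]])}
wrist {'mtx': array([[267.90516073,   0.        , 254.63021124],
       [  0.        , 267.90516073, 190.85163704],
       [  0.        ,   0.        ,   1.        ]]), 'extrinsics': array([[ 0.24613248,  0.96923357, -0.00225682, -0.67332917],
       [-0.92524984,  0.23426825, -0.29838083,  0.03867409],
       [-0.28867202,  0.07552934,  0.95444423, -0.37996615],
       [ 0.        ,  0.        ,  0.        ,  1.        ]])}
```

View pics/side0.png

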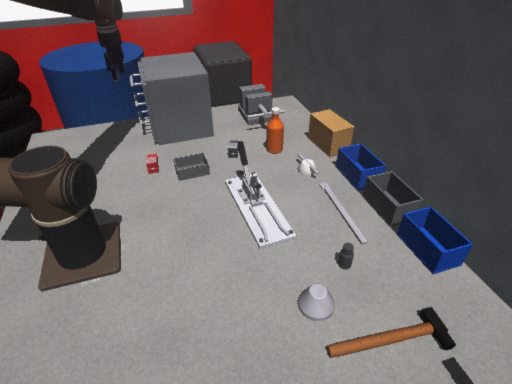

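View pics/top0.png

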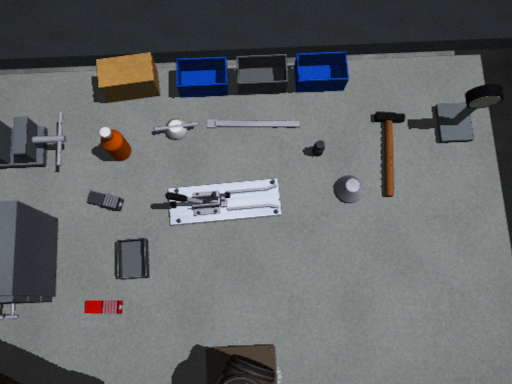

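View pics/wrist0.png

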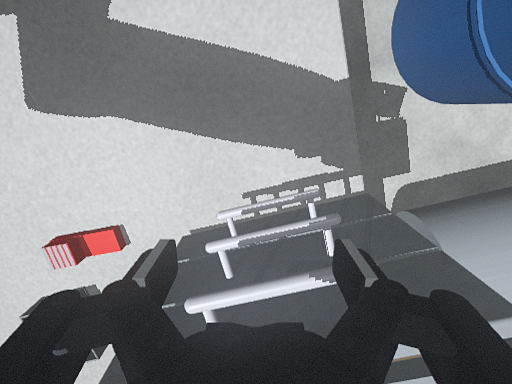

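Run:
```python
import cv2
im=cv2.imread("pics/top0.png")
c=im[165:240,75:295]; cv2.imwrite("pics/topc.png",cv2.resize(c,None,fx=3.6,fy=3.6,interpolation=cv2.INTER_CUBIC))
im=cv2.imread("pics/side0.png")
c=im[130:250,210:310]; cv2.imwrite("pics/sidec.png",cv2.resize(c,None,fx=5,fy=5,interpolation=cv2.INTER_CUBIC))
```

```text
(no output)
```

View pics/topc.png

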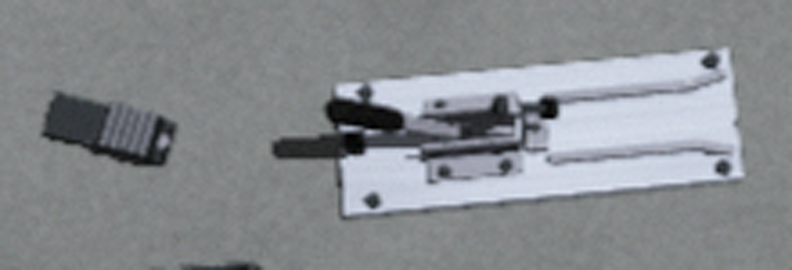

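View pics/sidec.png

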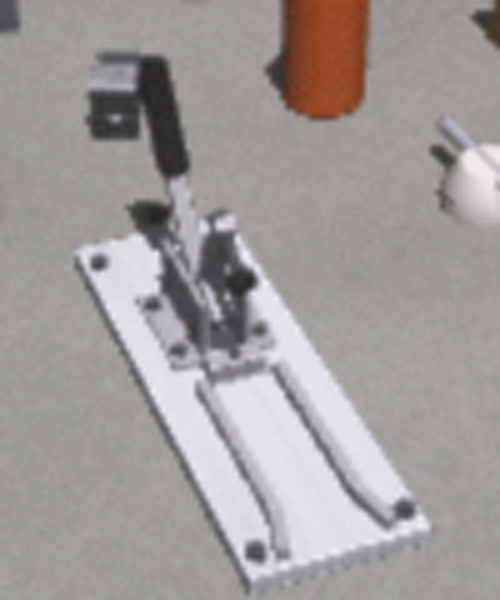

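```bash
cat > h.py <<'E'
import numpy as np, cv2
from scipy.spatial.transform import Rotation as R
def ray(c,uv):
    K,E=c["mtx"],c["extrinsics"]
    p=np.linalg.inv(K)@np.array([uv[0],uv[1],1.]); d=np.array([p[0],-p[1],-1.])
    Rm=E[:3,:3]; o=-Rm.T@E[:3,3]; return o,Rm.T@d
def onz(c,uv,z):
    o,d=ray(c,uv); return o+d*(z-o[2])/d[2]
def proj(c,P):
    q=c["extrinsics"][:3,:3]@np.asarray(P)+c["extrinsics"][:3,3]
    x=c["mtx"]@np.array([q[0],-q[1],-q[2]]); return x[:2]/x[2]
E
python3 - <<'E'
from h import *
from cell import calibration
c=calibration("top"); im=cv2.imread("pics/top0.png")
g=im.min(2)
m=(g>150).astype(np.uint8); m[:, :165]=0; m[:,290:]=0; m[:175]=0;m[230:]=0
m=cv2.morphologyEx(m,cv2.MORPH_CLOSE,np.ones((9,9)))
cn=max(cv2.findContours(m,0,2)[0],key=cv2.contourArea)
r=cv2.minAreaRect(cn); b=cv2.boxPoints(r)
print(b); P=[onz(c,q,0.015) for q in b]; print(np.round(P,4)); 
for i in range(4): print(np.linalg.norm(P[i]-P[(i+1)%4]))
f=lambda x,y:(75+x/3.6,165+y/3.6)
for n,q,z in [("jaw noseL",(53,92),.018),("nose b",(43,134),.018),("hump f top",(110,100),.04),("hump rear",(160,118),.04),("rear bot",(175,128),.018),("rear bot2",(165,165),0.018)]:
    print(n,np.round(onz(c,f(*q),z),4))
E
```

```text
[[167.48424 187.95497]
 [277.90085 177.68367]
 [281.266   213.859  ]
 [170.8494  224.1303 ]]
[[ 0.5539  0.1937  0.015 ]
 [ 0.5697 -0.134   0.015 ]
 [ 0.4602 -0.1372  0.015 ]
 [ 0.4452  0.1854  0.015 ]]
0.3281108742567377
0.10945642107694165
0.3229543131973411
0.1089585001420461
jaw noseL [0.5561 0.4219 0.018 ]
nose b [0.5214 0.4293 0.018 ]
hump f top [0.5418 0.3689 0.04  ]
hump rear [0.5251 0.3287 0.04  ]
rear bot [0.5212 0.3221 0.018 ]
rear bot2 [0.4909 0.3301 0.018 ]
```

Run:
```python
from h import *
from cell import calibration,ctrl
o=ctrl.get_obs(); T=R.from_rotvec(o["eef_rot"]).as_matrix(); print(np.round(T,3), o["position"])
c=calibration("wrist"); E=c["extrinsics"]; cp=-E[:3,:3].T@E[:3,3]
print("cam in tool",T.T@(cp-o["position"]),"view dir tool",T.T@(-E[2,:3]), "up", T.T@E[1,:3])
# cabinet top corners from top view at different z
t=calibration("top")
im=cv2.imread("pics/top0.png")
for uv in [(20,205),(57,215),(57,300)]:
    for z in (0,.15,.2): print(uv,z,np.round(onz(t,uv,z),3))
```

```text
[[-0.969  0.245 -0.001]
 [ 0.245  0.969 -0.002]
 [ 0.    -0.002 -1.   ]] [0.16533148 0.65391049 0.23022221]
cam in tool [ 0.07579447 -0.00047251 -0.14260199] view dir tool [-2.98703872e-01 -3.53366181e-04  9.54345782e-01] up [9.54345463e-01 7.87564998e-04 2.98704064e-01]
(20, 205) 0 [0.526 0.633 0.   ]
(20, 205) 0.15 [0.493 0.563 0.15 ]
(20, 205) 0.2 [0.481 0.539 0.2  ]
(57, 215) 0 [0.491 0.523 0.   ]
(57, 215) 0.15 [0.461 0.464 0.15 ]
(57, 215) 0.2 [0.451 0.444 0.2  ]
(57, 300) 0 [0.245 0.514 0.   ]
(57, 300) 0.15 [0.241 0.456 0.15 ]
(57, 300) 0.2 [0.24  0.437 0.2  ]
```

Call:
move_arm(targets=[[[-1, 0, 0, -0.06, 0, 0, 0.1], [-1, 0, 0, -0.12, 0, 0, 0.25], [-1, -0.03, -0.013, -0.17, 0, 0, 0.4], [-1, -0.08, -0.035, -0.19, 0, 0, 0.55], [-1, -0.13, -0.057, -0.19, 0, 0, 0.7], [-1, -0.18, -0.08, -0.19, 0, 0, 0.85], [-1, -0.23, -0.102, -0.19, 0, 0, 1.0], [-1, -0.28, -0.124, -0.19, 0, 0, 1.15], [-1, -0.33, -0.146, -0.15, 0, 0, 1.3], [-1, -0.38, -0.168, -0.1, 0, 0, 1.45], [-1, -0.412, -0.182, -0.04, 0, 0, 1.6], [-1, -0.412, -0.182, 0.02, 0, 0, 1.646], [-1, -0.412, -0.182, 0.05, 0, 0, 1.646], [-1, -0.412, -0.182, 0.05, 0, 0, 1.646]]])

```text
time: 1.9
position: [0.5174, 0.3749, 0.1754]
eef_rot: [-2.549, -1.833, 0.018]
wrist_force: [-0.4, 0.1, -0.2]
grip_width: 0.085
```

Run:
```python
from h import *
from cell import *
o=ctrl.get_obs(); print(o)
c=calibration("wrist"); im=read_camera("wrist"); cv2.imwrite("pics/w1.png",im); np.savez("w1.npz",**c)
```

```text
{'time': 1.9, 'joints': array([ 4.68488913e-01,  2.63278415e-01,  1.71035869e+00, -1.85309720e-05,
        1.17966897e+00,  7.92201558e-01]), 'qd': array([ 0.01167064, -0.06440929, -0.10403488,  0.00312061,  0.01484996,
        0.00060542]), 'tau': array([-4.00130795e-01, -3.78224587e+01, -2.76654017e+01, -2.06755270e-02,
       -1.09716074e-01, -4.48583349e-03]), 'position': array([0.51742175, 0.37492965, 0.17536214]), 'eef_rot': array([-2.5488893 , -1.83335239,  0.01817234]), 'wrist_force': array([-0.36617619,  0.08310311, -0.24247373]), 'ft_torque': array([ 0.04360706, -0.02678329, -0.02693059]), 'grip_width': 0.08503348236284036}
```

View pics/w1.png

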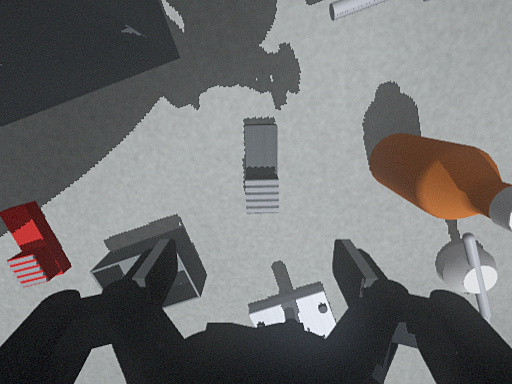

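Run:
```python
from h import *
c=dict(np.load("w1.npz")); im=cv2.imread("pics/w1.png")
cv2.imwrite("pics/w1c.png",cv2.resize(im[100:230,215:305],None,fx=5,fy=4.5,interpolation=cv2.INTER_CUBIC))
```

```text
(no output)
```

View pics/w1c.png

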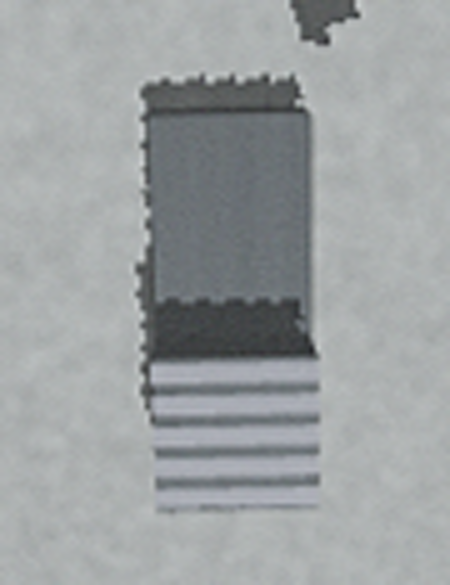

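Run:
```python
from h import *
from cell import ctrl
c=dict(np.load("w1.npz"))
f=lambda x,y:(215+(x+.5)/5-.5,100+(y+.5)/4.5-.5)
P={n:onz(c,f(*q),z) for n,q,z in [("nl",(152,111),.018),("nr",(308,111),.018),("hfl",(150,357),.04),("hfr",(318,357),.04),("hrl",(156,510),.04),("hrr",(320,508),.04)]}
for k,v in P.items(): print(k,np.round(v,4))
n=(P["nl"]+P["nr"])/2; hf=(P["hfl"]+P["hfr"])/2; hr=(P["hrl"]+P["hrr"])/2
print("len nose-hf",np.linalg.norm((n-hf)[:2]),"hump",np.linalg.norm((hf-hr)[:2]),"w",[np.linalg.norm(P[a]-P[b]) for a,b in (("nl","nr"),("hfl","hfr"),("hrl","hrr"))])
d=(n-hr)[:2]; yaw=np.arctan2(d[1],d[0]); u=d/np.linalg.norm(d); print("yaw",np.degrees(yaw))
hc=(hf+hr)/2; print("hump c",hc, "from nose",n[:2]-75e-3*u)
d2=P["nl"]-P["nr"];d3=P["hfl"]-P["hfr"]
print([np.degrees(np.arctan2(d[1],d[0]))-90 for d in (d2,d3)])
o=ctrl.get_obs(); T=R.from_rotvec(o["eef_rot"]).as_matrix(); print("tool x yaw",np.degrees(np.arctan2(T[1,0],T[0,0])))
print(T)
print("delta tool", T.T@(np.r_[hc[:2],0.031-0.019]-o["position"]))
```

```text
nl [0.5248 0.4322 0.018 ]
nr [0.5569 0.4214 0.018 ]
hfl [0.507  0.3796 0.04  ]
hfr [0.5411 0.3682 0.04  ]
hrl [0.4953 0.3421 0.04  ]
hrr [0.5302 0.331  0.04  ]
len nose-hf 0.055505690032881964 hump 0.03907381395618654 w [np.float64(0.03389456509065781), np.float64(0.036006364411930246), np.float64(0.03661288413937524)]
yaw 72.69306729934347
hump c [0.51840199 0.3552451  0.04      ] from nose [0.51856175 0.3552384 ]
[np.float64(71.43187593191797), np.float64(71.52539123918848)]
tool x yaw 71.47996549266725
[[ 0.31763469  0.94820481 -0.00398125]
 [ 0.94820803 -0.31764399 -0.00195734]
 [-0.00312058 -0.00315334 -0.99999016]]
delta tool [-0.01975582  0.00632182  0.16759958]
```

Call:
move_arm(targets=[[[-1, -0.0195, 0.006, 0.04, 0, 0, 0], [-1, -0.0195, 0.006, 0.08, 0, 0, 0], [-1, -0.0195, 0.006, 0.12, 0, 0, 0], [-1, -0.0195, 0.006, 0.145, 0, 0, 0], [-1, -0.0195, 0.006, 0.16, 0, 0, 0], [-1, -0.0195, 0.006, 0.16, 0, 0, 0], [-1, -0.0195, 0.006, 0.16, 0, 0, 0], [-1, -0.0195, 0.006, 0.16, 0, 0, 0]]])

```text
time: 2.95
position: [0.5209, 0.3571, 0.0231]
eef_rot: [2.549, 1.835, 0.005]
wrist_force: [-0.8, 0.4, 1.5]
grip_width: 0.0854
```

Run:
```python
from h import *
from cell import *
o=ctrl.get_obs(); print(o["position"],o["qd"])
T=R.from_rotvec(o["eef_rot"]).as_matrix(); print("tool x yaw",np.degrees(np.arctan2(T[1,0],T[0,0])),T[2])
im=read_camera("wrist"); cv2.imwrite("pics/w2.png",im)
```

```text
[0.52086972 0.35710647 0.02311707] [-0.00070097  0.00554184  0.00794536  0.00130411 -0.0013959  -0.00075333]
tool x yaw 71.50183099811778 [ 0.00205759  0.00212988 -0.99999561]
```

View pics/w2.png

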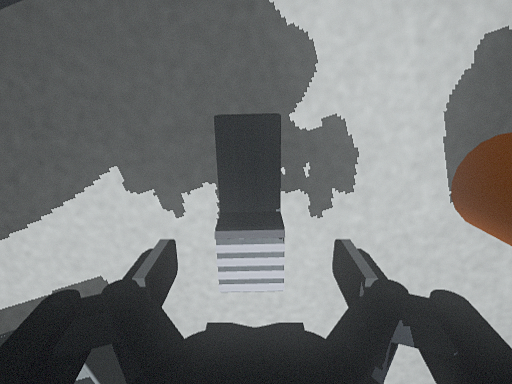

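Call:
move_arm(targets=[[[-1, -0.003, -0.0015, 0.005, 0, 0, 0.0], [-1, -0.003, -0.0015, 0.0105, 0, 0, 0.0], [-1, -0.003, -0.0015, 0.0105, 0, 0, 0.0], [0, -0.003, -0.0015, 0.0105, 0, 0, 0.0], [1, -0.003, -0.0015, 0.0105, 0, 0, 0.0], [1, -0.003, -0.0015, 0.0105, 0, 0, 0.0], [1, -0.003, -0.0015, 0.0105, 0, 0, 0.0], [1, -0.003, -0.0015, 0.0105, 0, 0, 0.0], [1, -0.003, -0.0015, 0.0105, 0, 0, 0.0], [1, -0.003, -0.0015, 0.0105, 0, 0, 0.0]]])

```text
time: 4.25
position: [0.5178, 0.3543, 0.0113]
eef_rot: [2.55, 1.835, 0.001]
wrist_force: [0.6, -0.0, 2.8]
grip_width: 0.0351
```

Run:
```python
from h import *
from cell import *
o=ctrl.get_obs(); print(o)
im=read_camera("wrist"); cv2.imwrite("pics/w3.png",im)
```

```text
{'time': 4.25, 'joints': array([4.38525949e-01, 4.43701099e-01, 1.81598347e+00, 5.87253476e-05,
       8.81023427e-01, 7.61521077e-01]), 'qd': array([-0.00093615,  0.00080548,  0.00066621,  0.00111217,  0.00105588,
       -0.00067059]), 'tau': array([-1.36626614e-01, -3.84387124e+01, -2.17297393e+01, -4.56038991e-02,
        1.74620680e-03,  4.48785187e-02]), 'position': array([0.51780101, 0.35429642, 0.01127531]), 'eef_rot': array([2.54967293e+00, 1.83521819e+00, 1.37888229e-03]), 'wrist_force': array([ 0.57974155, -0.01242745,  2.7734996 ]), 'ft_torque': array([0.06107397, 0.07060003, 0.02242222]), 'grip_width': 0.03510962088320809}
```

View pics/w3.png

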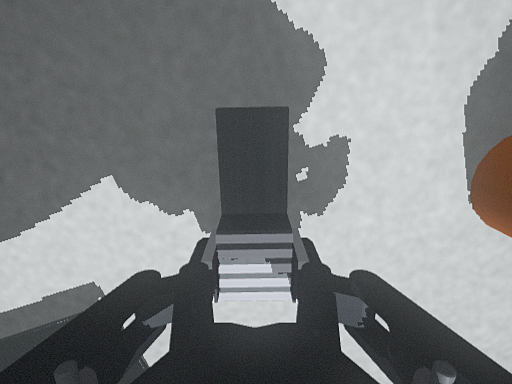

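Call:
move_arm(targets=[[[1, 0, 0, -0.03, 0, 0, 0], [1, 0, 0, -0.08, 0, 0, 0], [1, 0, 0, -0.13, 0, 0, 0], [1, 0, 0, -0.18, 0, 0, 0], [1, -0.02, 0.006, -0.22, 0, 0, -0.03], [1, -0.06, 0.019, -0.235, 0, 0, -0.06], [1, -0.105, 0.034, -0.235, 0, 0, -0.1], [1, -0.15, 0.049, -0.235, 0, 0, -0.14], [1, -0.2, 0.065, -0.235, 0, 0, -0.18], [1, -0.25, 0.081, -0.235, 0, 0, -0.22], [1, -0.3, 0.097, -0.235, 0, 0, -0.26], [1, -0.35, 0.113, -0.235, 0, 0, -0.3], [1, -0.4, 0.129, -0.235, 0, 0, -0.34], [1, -0.44, 0.142, -0.235, 0, 0, -0.37], [1, -0.46, 0.149, -0.235, 0, 0, -0.37], [1, -0.46, 0.149, -0.235, 0, 0, -0.37], [1, -0.46, 0.149, -0.235, 0, 0, -0.37]]])

```text
time: 6.42
position: [0.5123, -0.1282, 0.2448]
eef_rot: [-2.166, -2.272, 0.0]
wrist_force: [-0.4, 0.7, -4.9]
grip_width: 0.035
```

Run:
```python
from h import *
from cell import *
o=ctrl.get_obs(); print(o)
c=calibration("wrist"); im=read_camera("wrist"); cv2.imwrite("pics/w4.png",im); np.savez("w4.npz",**c)
im=read_camera("side"); cv2.imwrite("pics/s4.png",im)
```

```text
{'time': 6.425, 'joints': array([-4.37871731e-01, -4.97128123e-02,  1.92019746e+00,  6.92603406e-04,
        1.27348136e+00, -4.85595539e-01]), 'qd': array([ 0.01289341, -0.00798285, -0.00455801, -0.00397065, -0.00098381,
       -0.00221507]), 'tau': array([-5.43663483e-01, -2.94859296e+01, -3.18177295e+01,  4.73833038e-02,
        3.85684508e-02,  1.12995585e-03]), 'position': array([ 0.51225076, -0.12823395,  0.24475679]), 'eef_rot': array([-2.16633971e+00, -2.27181027e+00,  1.99689823e-04]), 'wrist_force': array([-0.42137507,  0.70693315, -4.9395928 ]), 'ft_torque': array([-0.08211287,  0.01104361,  0.07030899]), 'grip_width': 0.03497816436142745}
```

View pics/w4.png

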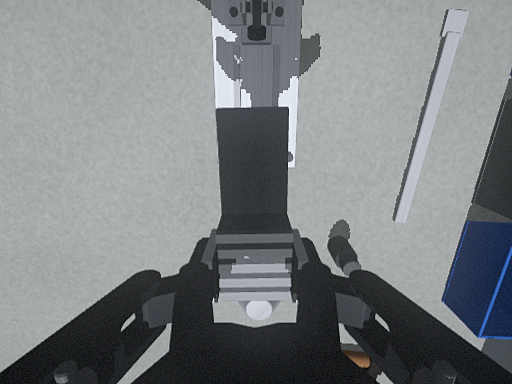

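View pics/s4.png

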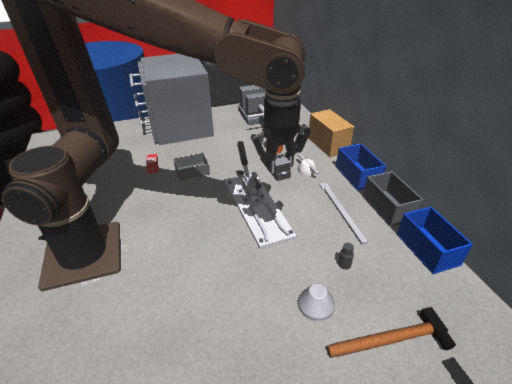

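Run:
```python
from h import *
im=cv2.imread("pics/w4.png")
cv2.imwrite("pics/w4c.png",cv2.resize(im[0:170,200:310],None,fx=5,fy=3.5,interpolation=cv2.INTER_CUBIC))
```

```text
(no output)
```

View pics/w4c.png

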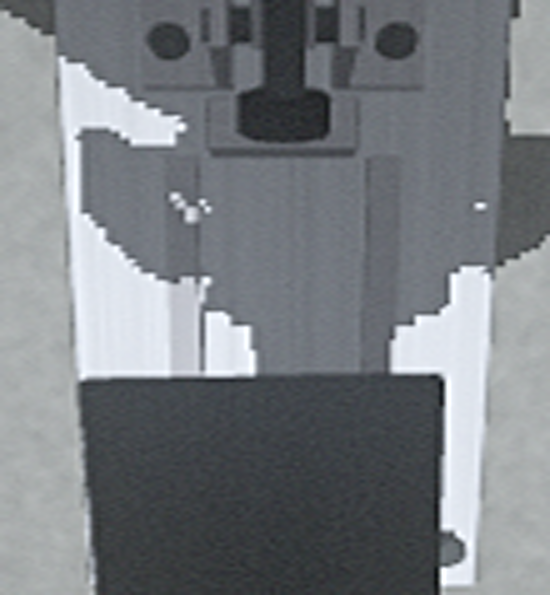

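Run:
```python
from h import *
from cell import ctrl
c=dict(np.load("w4.npz"))
f=lambda x,y:(200+(x+.5)/5-.5,0+(y+.5)/3.5-.5)
def p(x,y,z):
    r=onz(c,f(x,y),z); return r
def yaw(a,b): d=b-a; return np.degrees(np.arctan2(d[1],d[0]))
L1,L0=p(57,40,.015),p(80,375,.015); R1,R0=p(510,60,.015),p(475,580,.015)
print("L",L0,L1,yaw(L0,L1)); print("R",R0,R1,yaw(R0,R1))
S1,S2=p(207,150,.029),p(357,150,.029); print("stop",S1,S2,np.linalg.norm(S1-S2),yaw(S1,S2)+90)
print("stop bottom",p(208,155,.015),p(357,155,.015))
a1,b1=p(199,165,.024),p(366,160,.024); a0,b0=p(203,365,.024),p(362,365,.024)
print("rails far",a1,b1,np.linalg.norm(a1-b1)," near",a0,b0,np.linalg.norm(a0-b0)); print(yaw(a0,a1),yaw(b0,b1),yaw((a0+b0)/2,(a1+b1)/2))
u=np.array([np.cos(np.radians(92.7)),np.sin(np.radians(92.7))]);v=np.array([-u[1],u[0]])
print([ (v@x[:2]) for x in (L0,L1,R0,R1)], "bed mid v",(v@L1[:2]+v@R1[:2])/2,"rails mid v",[v@((x+y)/2)[:2] for x,y in ((a0,b0),(a1,b1),(S1,S2))])
o=ctrl.get_obs(); T=R.from_rotvec(o["eef_rot"]).as_matrix(); print("tool yaw",np.degrees(np.arctan2(T[1,0],T[0,0])),"tcp u,v",u@o["position"][:2],v@o["position"][:2])
print("stop u",u@S1[:2],u@S2[:2],"bed entry u",u@R0[:2])
# jaw nose in hand
z=o["position"][2]-.0115+.018
for q in [(217,109),(288,107),(215,160),(288,160)]: 
    w=onz(c,q,z); print("nose",w,"u,v",u@w[:2],v@w[:2])
```

```text
L [ 0.45689392 -0.05437037  0.015     ] [0.45098888 0.05550727 0.015     ] 93.07622780115388
R [ 0.56875215 -0.12825368  0.015     ] [0.56059984 0.05456542 0.015     ] 92.55325390524187
stop [0.48895521 0.020496   0.029     ] [0.52477883 0.02215469 0.029     ] 0.03586200307341747 92.65098793641505
stop bottom [0.48846191 0.02178642 0.015     ] [0.52548879 0.02350106 0.015     ]
rails far [0.4868733  0.01677023 0.024     ] [0.52738163 0.0202061  0.024     ] 0.040653785740977305  near [ 0.48987008 -0.04933404  0.024     ] [ 0.53086594 -0.04742381  0.024     ] 0.0410403360960328
92.59568014854594 92.94928154404583 92.77452420439381
[np.float64(-0.4538255130744833), np.float64(-0.4531029750759197), np.float64(-0.5620791851194753), np.float64(-0.5625478866593532)] bed mid v -0.5078254308676364 rails mid v [np.float64(-0.5075224791894342), np.float64(-0.5074354036000133), np.float64(-0.507308893302959)]
tool yaw 92.78207245864597 tcp u,v -0.1520790037166245 -0.505958392781735
stop u -0.0025596933200760187 -0.002590370458523108 bed entry u -0.1549031973124108
nose [ 0.49085296 -0.05441921  0.25184273] u,v -0.07748113664770483 -0.48774456097167634
nose [ 0.52511587 -0.05189682  0.25184273] u,v -0.07657555694047008 -0.5220882482137158
nose [ 0.48995206 -0.07945935  0.25184273] u,v -0.102451045460005 -0.48566510598226537
nose [ 0.52727736 -0.0777088   0.25184273] u,v -0.10246070017051363 -0.5230314256851928
```

Call:
move_arm(targets=[[[1, 0.01, 0.002, 0.03, 0, 0, 0], [1, 0.02, 0.002, 0.07, 0, 0, 0], [1, 0.03, 0.002, 0.11, 0, 0, 0], [1, 0.032, 0.002, 0.15, 0, 0, 0], [1, 0.032, 0.002, 0.18, 0, 0, 0], [1, 0.032, 0.002, 0.195, 0, 0, 0], [1, 0.032, 0.002, 0.205, 0, 0, 0], [1, 0.032, 0.002, 0.205, 0, 0, 0], [1, 0.032, 0.002, 0.205, 0, 0, 0]]])

```text
time: 7.65
position: [0.5143, -0.0977, 0.0422]
eef_rot: [2.167, 2.271, 0.002]
wrist_force: [-0.2, -0.7, -5.2]
grip_width: 0.0348
```

```bash
cat > st.py <<'E'
from h import *
from cell import *
import sys
o=ctrl.get_obs(); T=R.from_rotvec(o["eef_rot"]).as_matrix(); u=np.array([np.cos(np.radians(92.7)),np.sin(np.radians(92.7))]);v=np.array([-u[1],u[0]])
print("t",o["time"],"pos",np.round(o["position"],4),"u,v",np.round([u@o["position"][:2],v@o["position"][:2]],4),"yaw",np.degrees(np.arctan2(T[1,0],T[0,0])).round(2),"toolz",T[:,2].round(4))
F=o["wrist_force"]; print("Fu,Fv,Fz",np.round([u@F[:2],v@F[:2],F[2]],2),"tau",o["ft_torque"].round(3),"w",o["grip_width"].round(4))
for n in sys.argv[1:]:
    cam,f=n.split(":"); c=calibration(cam); im=read_camera(cam); cv2.imwrite(f"pics/{f}.png",im); np.savez(f"{f}.npz",**c)
E
python3 st.py wrist:w5
```

```text
t 7.65 pos [ 0.5143 -0.0977  0.0422] u,v [-0.1219 -0.5091] yaw 92.7 toolz [ 0.0024 -0.001  -1.    ]Traceback (most recent call last):
  File "st.py", line 6, in <module>
    F=o["wrist_force"]; print("Fu,Fv,Fz",np.round([u@F[:2],v@F[:2],F[2]],2),"tau",o["ft_torque"].round(3),"w",o["grip_width"].round(4))
                                                                                                              ^^^^^^^^^^^^^^^^^^^^^
AttributeError: 'float' object has no attribute 'round'
```

```bash
sed -i 's/o\["grip_width"\].round(4)/round(float(o["grip_width"]),4)/' st.py
python3 st.py wrist:w5
```

```text
t 7.65 pos [ 0.5143 -0.0977  0.0422] u,v [-0.1219 -0.5091] yaw 92.7 toolz [ 0.0024 -0.001  -1.    ]
Fu,Fv,Fz [-0.71  0.23 -5.21] tau [-0.051 -0.073  0.014] w 0.0348
```

View pics/w5.png

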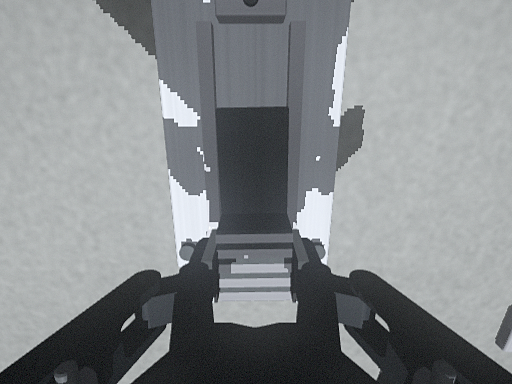

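Run:
```python
from h import *
im=cv2.imread("pics/w5.png")
cv2.imwrite("pics/w5c.png",cv2.resize(im[0:230,150:350],None,fx=4,fy=2.6,interpolation=cv2.INTER_CUBIC))
```

```text
(no output)
```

View pics/w5c.png

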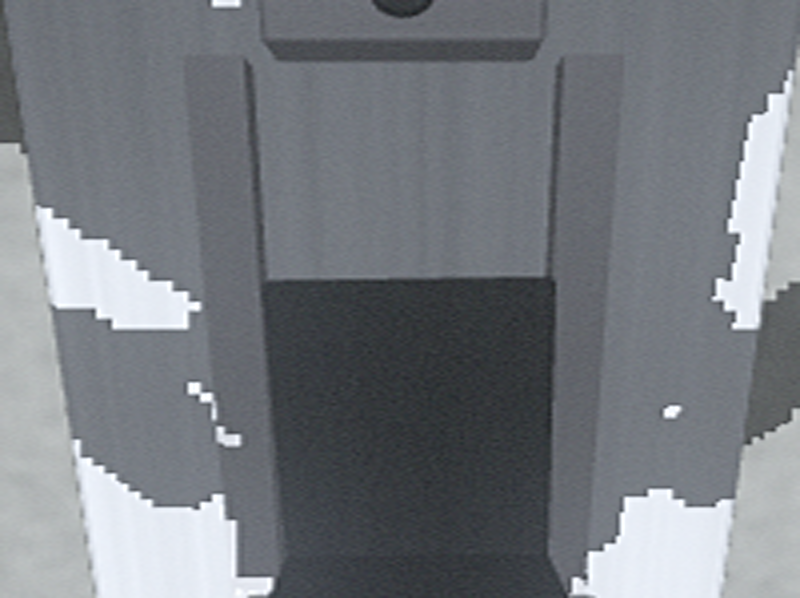

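Run:
```python
from h import *
c=dict(np.load("w5.npz"))
u=np.array([np.cos(np.radians(92.7)),np.sin(np.radians(92.7))]);v=np.array([-u[1],u[0]])
f=lambda x,y:(150+(x+.5)/4-.5,(y+.5)/2.6-.5)
for n,x,y,z in [("railL",245,62,.024),("railR",562,62,.024),("railL",260,275,.024),("railR",553,275,.024),("noseL",263,281,.0489),("noseR",554,278,.0489),("nL2",281,550,.0489),("nR2",550,550,.0489),("stopL",263,40,.029),("stopR",545,38,.029),("stopbL",276,60,.015),("stopbR",533,58,.015)]:
    w=onz(c,f(x,y),z); print(n,np.round([u@w[:2],v@w[:2]],4))
```

```text
railL [-0.0043 -0.4866]
railR [-0.0043 -0.5282]
railL [-0.0453 -0.4867]
railR [-0.0454 -0.5285]
noseL [-0.0465 -0.4905]
noseR [-0.046  -0.5257]
nL2 [-0.1002 -0.4905]
nR2 [-0.1003 -0.5271]
stopL [-0.0019 -0.4897]
stopR [-0.0015 -0.5253]
stopbL [-0.0016 -0.4896]
stopbR [-0.0012 -0.5252]
```

Call:
move_arm(targets=[[[1, 0, -0.001, 0.004, 0, 0, 0], [1, 0, -0.001, 0.008, 0, 0, 0], [1, 0, -0.001, 0.011, 0, 0, 0], [1, 0, -0.001, 0.013, 0, 0, 0], [1, 0, -0.001, 0.0145, 0, 0, 0], [1, 0, -0.001, 0.0145, 0, 0, 0], [1, 0, -0.001, 0.0145, 0, 0, 0]]])

```text
time: 8.57
position: [0.5123, -0.0974, 0.0264]
eef_rot: [2.168, 2.273, 0.0]
wrist_force: [-0.3, -0.0, -5.0]
grip_width: 0.0353
```

```bash
python3 st.py
```

```text
t 8.575 pos [ 0.5123 -0.0974  0.0264] u,v [-0.1214 -0.5072] yaw 92.69 toolz [ 3.e-04 -1.e-04 -1.e+00]
Fu,Fv,Fz [-0.03  0.31 -5.04] tau [-0.115 -0.038 -0.015] w 0.0353
```

Call:
move_arm(targets=[[[1, 0, 0, 0.0005, 0, 0, 0], [1, 0, 0, 0.001, 0, 0, 0], [1, 0, 0, 0.001, 0, 0, 0]]])

```text
time: 8.95
position: [0.5123, -0.0974, 0.0262]
eef_rot: [-2.168, -2.273, 0.0]
wrist_force: [-3.6, 0.3, 5.3]
grip_width: 0.0349
```

```bash
python3 st.py
```

```text
t 8.95 pos [ 0.5123 -0.0974  0.0262] u,v [-0.1215 -0.5072] yaw 92.7 toolz [-4.e-04  0.e+00 -1.e+00]
Fu,Fv,Fz [0.5  3.61 5.27] tau [ 0.172  0.66  -0.019] w 0.0349
```

Call:
move_arm(targets=[[[1, 0.001, 0, -0.0005, 0, 0, 0], [1, 0.003, 0, -0.0005, 0, 0, 0], [1, 0.006, 0, -0.0005, 0, 0, 0], [1, 0.009, 0, -0.0005, 0, 0, 0], [1, 0.012, 0, -0.0005, 0, 0, 0], [1, 0.015, 0, -0.0005, 0, 0, 0], [1, 0.018, 0, -0.0005, 0, 0, 0], [1, 0.021, 0, -0.0005, 0, 0, 0], [1, 0.024, 0, -0.0005, 0, 0, 0], [1, 0.027, 0, -0.0005, 0, 0, 0], [1, 0.03, 0, -0.0005, 0, 0, 0], [1, 0.033, 0, -0.0005, 0, 0, 0], [1, 0.036, 0, -0.0005, 0, 0, 0], [1, 0.038, 0, -0.0005, 0, 0, 0], [1, 0.038, 0, -0.0005, 0, 0, 0]]])

```text
time: 10.82
position: [0.5108, -0.0593, 0.0262]
eef_rot: [2.168, 2.273, 0.001]
wrist_force: [0.1, -3.6, 6.0]
grip_width: 0.035
```

```bash
python3 st.py wrist:w6 side:s6
```

```text
t 10.825 pos [ 0.5108 -0.0593  0.0262] u,v [-0.0833 -0.5074] yaw 92.7 toolz [ 7.e-04 -1.e-04 -1.e+00]
Fu,Fv,Fz [-3.57  0.08  6.01] tau [-0.603  0.068  0.081] w 0.035
```

View pics/w6.png

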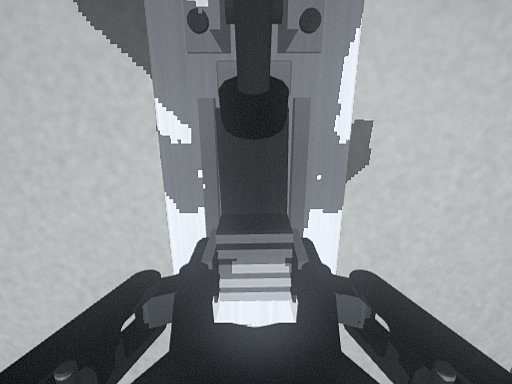

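Run:
```python
import cv2
im=cv2.imread("pics/s6.png")
cv2.imwrite("pics/s6c.png",cv2.resize(im[110:250,210:310],None,fx=5,fy=4.2,interpolation=cv2.INTER_CUBIC))
```

```text
(no output)
```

View pics/s6c.png

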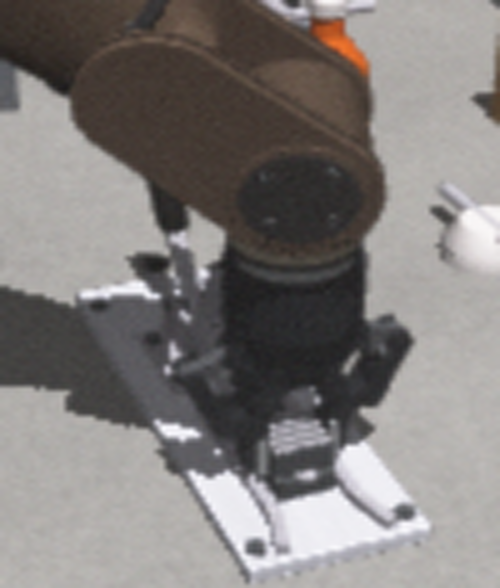

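Run:
```python
from h import *
u=np.array([np.cos(np.radians(92.7)),np.sin(np.radians(92.7))]);v=np.array([-u[1],u[0]])
A=np.zeros((3,3));b=np.zeros(3);rs=[]
for n,q in [("w4",(256.5,40.5)),("w5",(251,6)),("w6",(253.5,138))]:
    o,d=ray(dict(np.load(n+".npz")),q); d/=np.linalg.norm(d); M=np.eye(3)-np.outer(d,d); A+=M;b+=M@o; rs.append((o,d))
p=np.linalg.solve(A,b); print(p,u@p[:2],v@p[:2],[np.linalg.norm(np.cross(d,p-o)) for o,d in rs])
```

```text
[0.5079228  0.00829261 0.09132768] -0.015643031469796436 -0.5077495782678505 [np.float64(0.0018841244285245692), np.float64(0.0015652684572469353), np.float64(0.0005789524731382635)]
```

Call:
move_arm(targets=[[[1, 0.001, 0, -0.0003, 0, 0, 0], [1, 0.002, 0, -0.0003, 0, 0, 0], [1, 0.003, 0, -0.0003, 0, 0, 0], [1, 0.0035, 0, -0.0003, 0, 0, 0], [1, 0.004, 0, -0.0003, 0, 0, 0], [1, 0.0045, 0, -0.0003, 0, 0, 0]]])

```text
time: 11.68
position: [0.5103, -0.055, 0.0262]
eef_rot: [2.169, 2.273, -0.0]
wrist_force: [0.4, -5.3, 5.8]
grip_width: 0.0351
```

```bash
python3 st.py
```

```text
t 11.675 pos [ 0.5103 -0.055   0.0262] u,v [-0.079  -0.5071] yaw 92.68 toolz [ 3.e-04 -3.e-04 -1.e+00]
Fu,Fv,Fz [-5.3  -0.2   5.85] tau [-0.826  0.022 -0.046] w 0.0351
```

Call:
move_arm(targets=[[[1, 0.0005, 0, -0.0002, 0, 0, 0], [1, 0.001, 0, -0.0002, 0, 0, 0], [1, 0.001, 0, -0.0002, 0, 0, 0]]])

```text
time: 12.05
position: [0.5102, -0.0542, 0.0262]
eef_rot: [2.168, 2.273, -0.001]
wrist_force: [1.4, -5.5, 3.4]
grip_width: 0.0351
```

```bash
python3 st.py
```

```text
t 12.05 pos [ 0.5102 -0.0542  0.0262] u,v [-0.0782 -0.507 ] yaw 92.69 toolz [ 1.e-04 -7.e-04 -1.e+00]
Fu,Fv,Fz [-5.53 -1.18  3.35] tau [-0.938 -0.105 -0.023] w 0.0351
```

Call:
move_arm(targets=[[[1, 0.0005, 0, -0.0001, 0, 0, 0], [1, 0.001, 0, -0.0001, 0, 0, 0], [1, 0.001, 0, -0.0001, 0, 0, 0]]])

```text
time: 12.42
position: [0.5102, -0.0542, 0.0263]
eef_rot: [2.167, 2.272, -0.002]
wrist_force: [0.9, -10.1, 2.6]
grip_width: 0.0351
```

```bash
python3 st.py
```

```text
t 12.425 pos [ 0.5102 -0.0542  0.0263] u,v [-0.0782 -0.5071] yaw 92.71 toolz [ 4.0e-04 -2.5e-03 -1.0e+00]
Fu,Fv,Fz [-10.09  -0.43   2.56] tau [-1.424 -0.044 -0.102] w 0.0351
```

Call:
move_arm(targets=[[[1, 0.0005, 0, 0, 0, 0, 0], [1, 0.001, 0, 0, 0, 0, 0], [1, 0.001, 0, 0, 0, 0, 0]]])

```text
time: 12.8
position: [0.5102, -0.0541, 0.0264]
eef_rot: [2.166, 2.271, -0.004]
wrist_force: [0.3, -12.8, 2.6]
grip_width: 0.0352
```

```bash
python3 st.py
```

```text
t 12.8 pos [ 0.5102 -0.0541  0.0264] u,v [-0.0781 -0.5071] yaw 92.74 toolz [ 5.0e-04 -4.2e-03 -1.0e+00]
Fu,Fv,Fz [-12.79   0.26   2.57] tau [-1.871  0.056 -0.076] w 0.0352
```

Call:
move_arm(targets=[[[1, 0.0005, 0, 0, 0, 0, 0], [1, 0.0012, 0, 0, 0, 0, 0], [1, 0.0012, 0, 0, 0, 0, 0]]])

```text
time: 13.18
position: [0.5103, -0.0541, 0.0266]
eef_rot: [2.163, 2.271, -0.007]
wrist_force: [-1.6, -17.2, 2.5]
grip_width: 0.0349
```

```bash
python3 st.py
```

```text
t 13.175 pos [ 0.5103 -0.0541  0.0266] u,v [-0.078  -0.5072] yaw 92.79 toolz [ 7.0e-04 -6.5e-03 -1.0e+00]
Fu,Fv,Fz [-17.08   2.44   2.45] tau [-2.568  0.16  -0.085] w 0.0349
```

Call:
move_arm(targets=[[[1, 0.0, 0, 0, 0, 0, 0], [1, 0.0, 0, 0, 0, 0, 0], [1, 0.0, 0, 0, 0, 0, 0], [1, 0.0, 0, 0, 0, 0, 0], [1, 0.0, 0, 0, 0, 0, 0], [1, 0.0, 0, 0, 0, 0, 0], [1, 0.0, 0, 0, 0, 0, 0]]])

```text
time: 14.05
position: [0.5103, -0.0541, 0.0266]
eef_rot: [2.164, 2.271, -0.007]
wrist_force: [-1.4, -17.1, 2.1]
grip_width: 0.0353
```

```bash
python3 st.py wrist:w7
```

```text
t 14.05 pos [ 0.5103 -0.0541  0.0266] u,v [-0.078  -0.5072] yaw 92.78 toolz [ 7.0e-04 -6.4e-03 -1.0e+00]
Fu,Fv,Fz [-17.     2.2    2.11] tau [-2.513  0.168 -0.104] w 0.0353
```

View pics/w7.png

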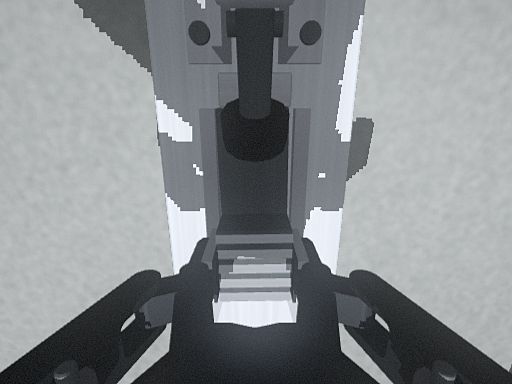

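Call:
move_arm(targets=[[[1, -0.001, 0, 0, 0, 0, 0], [1, -0.002, 0, 0, 0, 0, 0], [1, -0.002, 0, 0, 0, 0, 0], [0, -0.002, 0, 0, 0, 0, 0], [-0.5, -0.002, 0, 0, 0, 0, 0], [-1, -0.002, 0, -0.001, 0, 0, 0], [-1, -0.002, 0, -0.001, 0, 0, 0], [-1, -0.002, 0, -0.001, 0, 0, 0], [-1, -0.002, 0, -0.001, 0, 0, 0]]])

```text
time: 15.22
position: [0.5101, -0.0527, 0.0274]
eef_rot: [-2.169, -2.273, -0.0]
wrist_force: [0.1, -0.4, -0.6]
grip_width: 0.0854
```

```bash
python3 st.py wrist:w8
```

```text
t 15.225 pos [ 0.5101 -0.0527  0.0274] u,v [-0.0766 -0.5071] yaw 92.69 toolz [-0.e+00  1.e-04 -1.e+00]
Fu,Fv,Fz [-0.45 -0.12 -0.62] tau [-0.042  0.016 -0.008] w 0.0854
```

View pics/w8.png

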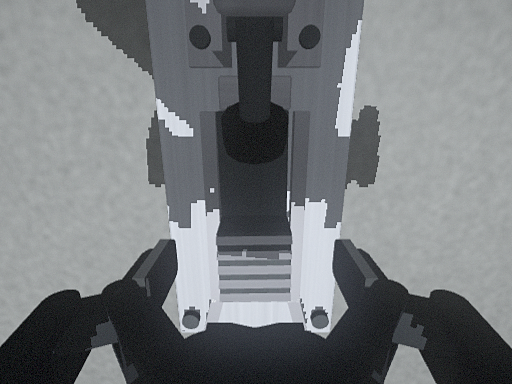

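Call:
move_arm(targets=[[[-1, -0.003, 0, -0.02, 0, 0, 0], [-1, -0.01, 0, -0.06, 0, 0, 0], [-1, -0.02, 0, -0.11, 0, 0, 0], [-1, -0.02, 0, -0.16, 0, 0, 0], [-1, 0.0, 0, -0.21, 0, 0, 0], [-1, 0.03, 0, -0.25, 0, 0, 0], [1, 0.07, 0, -0.27, 0, 0, 0], [1, 0.12, 0, -0.27, 0, 0, 0], [1, 0.14, 0, -0.27, 0, 0, 0], [1, 0.14, 0, -0.27, 0, 0, 0], [1, 0.14, 0, -0.27, 0, 0, 0]]])

```text
time: 16.65
position: [0.5035, 0.0865, 0.2973]
eef_rot: [2.169, 2.273, -0.001]
wrist_force: [-0.2, -0.4, -0.5]
grip_width: -0.0002
```

```bash
python3 st.py wrist:w9 side:s9 top:t9
```

```text
t 16.65 pos [0.5035 0.0865 0.2973] u,v [ 0.0627 -0.507 ] yaw 92.67 toolz [-3.e-04 -5.e-04 -1.e+00]
Fu,Fv,Fz [-0.4   0.17 -0.47] tau [-0.032  0.032 -0.038] w -0.0002
```

View pics/w9.png

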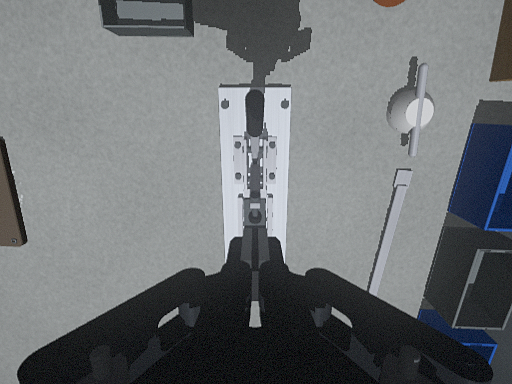

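View pics/s9.png

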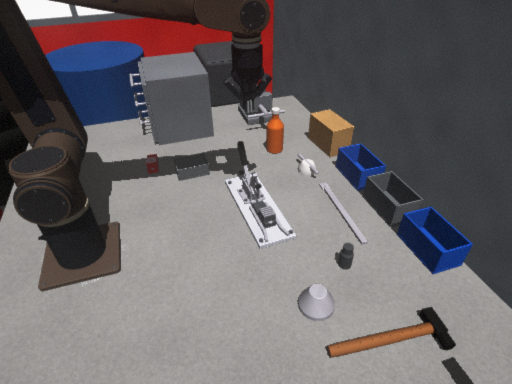

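Run:
```python
import cv2
a=cv2.imread("pics/s9.png")[130:240,220:300]; b=cv2.imread("pics/w9.png")[75:225,210:300]
cv2.imwrite("pics/c9.png",cv2.hconcat([cv2.resize(a,(400,550),interpolation=cv2.INTER_CUBIC),cv2.resize(b,(330,550),interpolation=cv2.INTER_CUBIC)]))
```

```text
(no output)
```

View pics/c9.png

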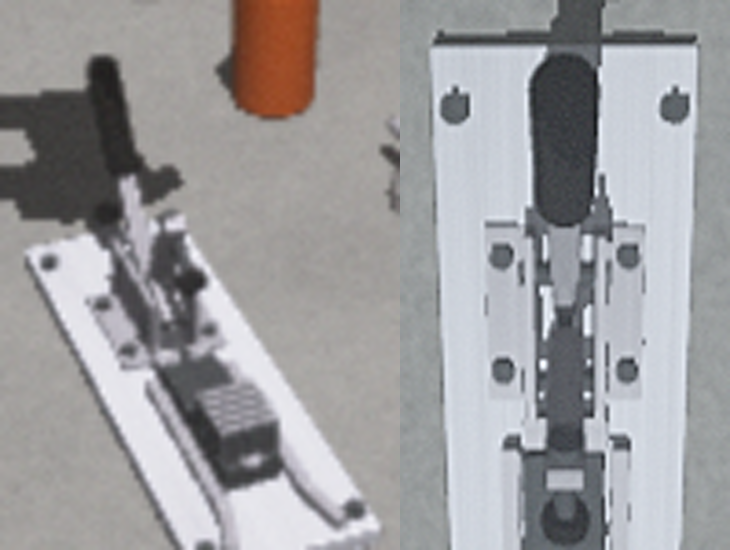

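Run:
```python
from h import *
u=np.array([np.cos(np.radians(92.7)),np.sin(np.radians(92.7))]);v=np.array([-u[1],u[0]])
w=dict(np.load("w9.npz"));s=dict(np.load("s9.npz"))
def pl(c,q,vv=-.5074):
    o,d=ray(c,q); n=np.r_[v,0]; p=o+d*(vv-n@o)/(n@d); return np.array([u@p[:2],p[2]])
p=onz(w,(218.5,87),.015);q=onz(w,(290.5,87),.015); print("bed far u",u@p[:2],u@q[:2],"v",v@p[:2],v@q[:2])
S=lambda x,y:(220+(x+.5)/5-.5,130+(y+.5)/5-.5)
print("side tip",pl(s,S(102,60)),"side bottom",pl(s,S(124,172)))
# wrist rays in the plane
for n,q in [("tip edge",(255,89.2)),("bottom edge",(255,136.4))]:
    o,d=ray(w,q); print(n,"cam u,z",u@o[:2],o[2],"dir u/z",(u@d[:2])/d[2], "u at z .16,.09:",u@(o+d*(.16-o[2])/d[2])[:2],u@(o+d*(.09-o[2])/d[2])[:2])
```

```text
bed far u 0.16662990964142144 0.16648339173578364 v -0.45389546832126465 -0.560576943551796
side tip [0.14797104 0.15861874] side bottom [0.11244864 0.09652229]
tip edge cam u,z 0.1384062879914347 0.43980136741208836 dir u/z -0.05907779725863953 u at z .16,.09: 0.15493633644809618 0.15907178225620092
bottom edge cam u,z 0.1384062879914347 0.43980136741208836 dir u/z 0.10348960578443873 u at z .16,.09: 0.10944975478001076 0.10220548237510006
```

Call:
move_arm(targets=[[[1, 0.02, 0, 0.03, 0, 0, 0], [1, 0.045, 0, 0.07, 0, 0, 0], [1, 0.045, 0, 0.11, 0, 0, 0], [1, 0.045, 0, 0.14, 0, 0, 0], [1, 0.045, 0, 0.147, 0, 0, 0], [1, 0.045, 0, 0.147, 0, 0, 0], [1, 0.045, 0, 0.147, 0, 0, 0]]])

```text
time: 17.68
position: [0.5027, 0.1319, 0.1523]
eef_rot: [2.168, 2.271, 0.004]
wrist_force: [-0.4, -0.5, -0.1]
grip_width: 0.0003
```

```bash
python3 st.py side:s10 wrist:w10
python3 - <<'E'
import cv2
a=cv2.imread("pics/s10.png")[70:240,210:310]; b=cv2.imread("pics/w10.png")
cv2.imwrite("pics/c10.png",cv2.hconcat([cv2.resize(a,(300,510),interpolation=cv2.INTER_CUBIC),cv2.resize(b[:,120:400],(372,510))]))
E
```

```text
t 17.675 pos [0.5027 0.1319 0.1523] u,v [ 0.1081 -0.5084] yaw 92.67 toolz [ 3.3e-03  2.0e-04 -1.0e+00]
Fu,Fv,Fz [-0.53  0.44 -0.1 ] tau [ 0.008 -0.072 -0.005] w 0.0003
```

View pics/c10.png

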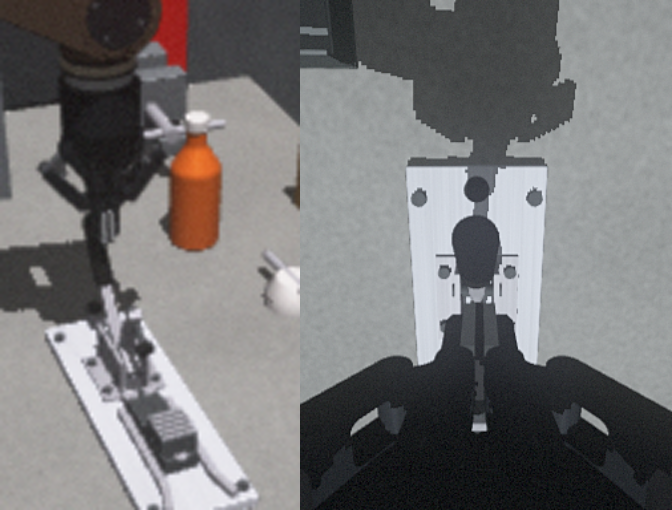

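Call:
move_arm(targets=[[[1, 0.004, 0, 0.003, 0, 0, 0], [1, 0.008, 0, 0.005, 0, 0, 0], [1, 0.012, 0, 0.006, 0, 0, 0], [1, 0.016, 0, 0.0085, 0, 0, 0], [1, 0.02, 0, 0.011, 0, 0, 0], [1, 0.024, 0, 0.0135, 0, 0, 0], [1, 0.028, 0, 0.016, 0, 0, 0], [1, 0.031, 0, 0.018, 0, 0, 0], [1, 0.031, 0, 0.018, 0, 0, 0]]])

```text
time: 18.9
position: [0.4999, 0.1637, 0.1321]
eef_rot: [-2.168, -2.272, -0.001]
wrist_force: [0.5, 0.7, 0.2]
grip_width: -0.0003
```

```bash
python3 st.py side:s11 wrist:w11
python3 - <<'E'
import cv2
a=cv2.imread("pics/s11.png")[70:240,210:310]; b=cv2.imread("pics/w11.png")
cv2.imwrite("pics/c11.png",cv2.hconcat([cv2.resize(a,(300,510),interpolation=cv2.INTER_CUBIC),cv2.resize(b[:,120:400],(372,510))]))
E
```

```text
t 18.9 pos [0.4999 0.1637 0.1321] u,v [ 0.14   -0.5071] yaw 92.68 toolz [-1.0e-04  1.3e-03 -1.0e+00]
Fu,Fv,Fz [ 0.69 -0.5   0.17] tau [0.041 0.005 0.01 ] w -0.0003
```

View pics/c11.png

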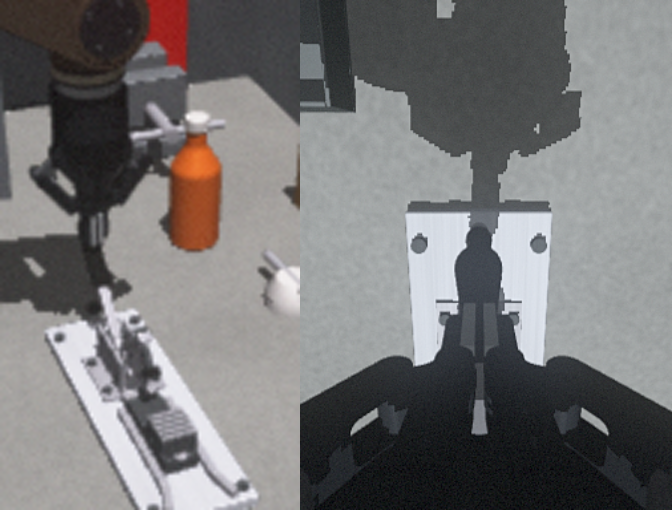

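Call:
move_arm(targets=[[[1, 0.004, 0, 0.0035, 0, 0, 0], [1, 0.0075, 0, 0.007, 0, 0, 0], [1, 0.011, 0, 0.011, 0, 0, 0], [1, 0.015, 0, 0.0145, 0, 0, 0], [1, 0.018, 0, 0.0185, 0, 0, 0], [1, 0.021, 0, 0.0225, 0, 0, 0], [1, 0.021, 0, 0.0225, 0, 0, 0]]])

```text
time: 19.88
position: [0.4982, 0.1843, 0.1091]
eef_rot: [-2.167, -2.272, 0.002]
wrist_force: [0.4, -0.8, -0.0]
grip_width: 0.0002
```

```bash
python3 st.py side:s12 wrist:w12
python3 - <<'E'
import cv2
a=cv2.imread("pics/s12.png")[70:240,210:310]; b=cv2.imread("pics/w12.png")
cv2.imwrite("pics/c12.png",cv2.hconcat([cv2.resize(a,(300,510),interpolation=cv2.INTER_CUBIC),cv2.resize(b[:,120:400],(372,510))]))
E
```

```text
t 19.875 pos [0.4982 0.1843 0.1091] u,v [ 0.1607 -0.5063] yaw 92.69 toolz [-2.e-03  4.e-04 -1.e+00]
Fu,Fv,Fz [-0.79 -0.37 -0.02] tau [-0.067 -0.019 -0.009] w 0.0002
```

View pics/c12.png

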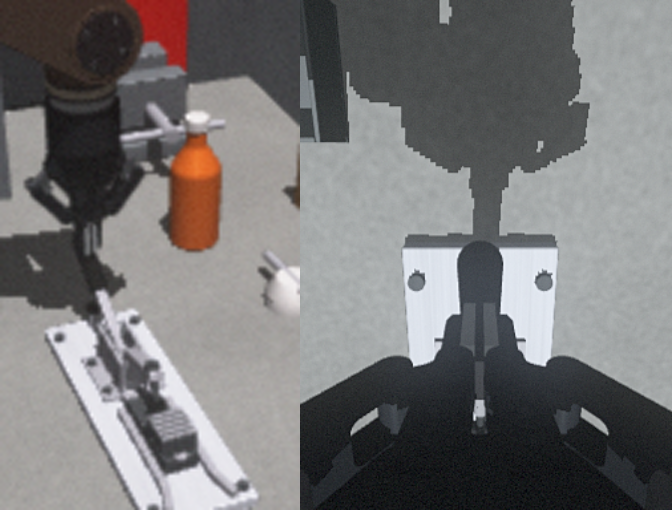

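Call:
move_arm(targets=[[[1, 0.003, 0, 0.004, 0, 0, 0], [1, 0.0055, 0, 0.008, 0, 0, 0], [1, 0.007, 0, 0.011, 0, 0, 0], [1, 0.0085, 0, 0.0145, 0, 0, 0], [1, 0.01, 0, 0.018, 0, 0, 0], [1, 0.01, 0, 0.018, 0, 0, 0]]])

```text
time: 20.72
position: [0.4986, 0.1941, 0.0922]
eef_rot: [-2.168, -2.273, 0.0]
wrist_force: [-1.4, -2.2, 3.0]
grip_width: -0.0002
```

```bash
python3 st.py side:s13
python3 - <<'E'
import cv2
a=cv2.imread("pics/s13.png")[70:240,210:310]
cv2.imwrite("pics/c13.png",cv2.resize(a,(350,595),interpolation=cv2.INTER_CUBIC))
E
```

```text
t 20.725 pos [0.4986 0.1941 0.0922] u,v [ 0.1704 -0.5071] yaw 92.7 toolz [-2.e-04 -1.e-04 -1.e+00]
Fu,Fv,Fz [-2.16  1.47  2.99] tau [-0.303  0.273  0.012] w -0.0002
```

View pics/c13.png

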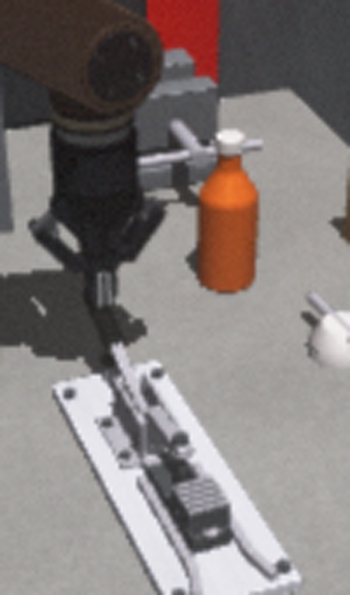

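Call:
move_arm(targets=[[[1, 0.001, 0, 0.0025, 0, 0, 0], [1, 0.002, 0, 0.005, 0, 0, 0], [1, 0.003, 0, 0.0075, 0, 0, 0], [1, 0.0035, 0, 0.01, 0, 0, 0]]])

```text
time: 21.28
position: [0.4985, 0.1976, 0.0828]
eef_rot: [-2.168, -2.273, 0.0]
wrist_force: [-3.4, -1.7, 9.0]
grip_width: -0.0
```

```bash
python3 st.py
```

```text
t 21.275 pos [0.4985 0.1976 0.0828] u,v [ 0.1739 -0.5072] yaw 92.7 toolz [-3.e-04  1.e-04 -1.e+00]
Fu,Fv,Fz [-1.53  3.52  8.98] tau [-0.284  0.555  0.027] w -0.0
```

Call:
move_arm(targets=[[[1, 0.001, 0, 0.002, 0, 0, 0], [1, 0.001, 0, 0.004, 0, 0, 0], [1, 0.002, 0, 0.006, 0, 0, 0], [1, 0.002, 0, 0.0075, 0, 0, 0]]])

```text
time: 21.78
position: [0.4983, 0.1999, 0.0747]
eef_rot: [-2.169, -2.272, -0.001]
wrist_force: [-1.7, -1.0, 4.8]
grip_width: -0.0001
```

```bash
python3 st.py
```

```text
t 21.775 pos [0.4983 0.1999 0.0747] u,v [ 0.1762 -0.5071] yaw 92.68 toolz [-0.e+00  8.e-04 -1.e+00]
Fu,Fv,Fz [-0.96  1.77  4.82] tau [-0.024  0.351 -0.041] w -0.0001
```

Force is falling as expected near centre; continue in small steps.

Call:
move_arm(targets=[[[1, 0.0, 0, 0.0015, 0, 0, 0], [1, 0.0, 0, 0.003, 0, 0, 0], [1, 0.0, 0, 0.003, 0, 0, 0]]])

```text
time: 22.15
position: [0.4984, 0.1998, 0.0712]
eef_rot: [2.169, 2.273, 0.001]
wrist_force: [0.3, 2.1, 2.5]
grip_width: -0.0004
```

```bash
python3 st.py side:s14
python3 - <<'E'
import cv2
a=cv2.imread("pics/s14.png")[70:240,210:310]
cv2.imwrite("pics/c14.png",cv2.resize(a,(350,595),interpolation=cv2.INTER_CUBIC))
E
```

```text
t 22.15 pos [0.4984 0.1998 0.0712] u,v [ 0.1761 -0.5073] yaw 92.69 toolz [ 7.e-04  5.e-04 -1.e+00]
Fu,Fv,Fz [ 2.13 -0.36  2.51] tau [0.188 0.032 0.032] w -0.0004
```

View pics/c14.png

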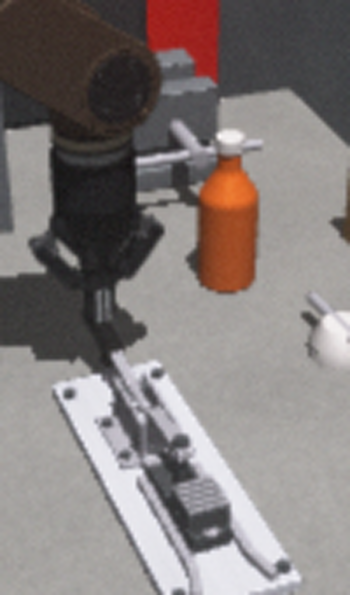

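Call:
move_arm(targets=[[[1, 0.0, 0, 0.001, 0, 0, 0], [1, 0.0, 0, 0.0015, 0, 0, 0], [1, 0.0, 0, 0.0015, 0, 0, 0]]])

```text
time: 22.58
position: [0.4983, 0.1994, 0.0698]
eef_rot: [2.168, 2.273, 0.0]
wrist_force: [0.8, 1.2, 1.3]
grip_width: -0.0002
```

```bash
python3 st.py
```

```text
t 22.575 pos [0.4983 0.1994 0.0698] u,v [ 0.1757 -0.5072] yaw 92.7 toolz [ 3.e-04 -2.e-04 -1.e+00]
Fu,Fv,Fz [ 1.11 -0.9   1.28] tau [ 0.135 -0.133  0.057] w -0.0002
```

Call:
move_arm(targets=[[[1, 0.0, 0, 0.001, 0, 0, 0], [1, 0.0, 0, 0.002, 0, 0, 0], [1, 0.0, 0, 0.002, 0, 0, 0], [1, 0.0, 0, 0.002, 0, 0, 0]]])

```text
time: 23.08
position: [0.4978, 0.1993, 0.0675]
eef_rot: [-2.168, -2.273, 0.002]
wrist_force: [0.1, -0.1, 0.6]
grip_width: -0.0001
```

```bash
python3 st.py side:s15
python3 - <<'E'
import cv2
a=cv2.imread("pics/s15.png")[70:240,210:310]
cv2.imwrite("pics/c15.png",cv2.resize(a,(350,595),interpolation=cv2.INTER_CUBIC))
E
```

```text
t 23.075 pos [0.4978 0.1993 0.0675] u,v [ 0.1756 -0.5066] yaw 92.7 toolz [-1.1e-03 -5.0e-04 -1.0e+00]
Fu,Fv,Fz [-0.14 -0.14  0.6 ] tau [ 0.012  0.041 -0.015] w -0.0001
```

View pics/c15.png

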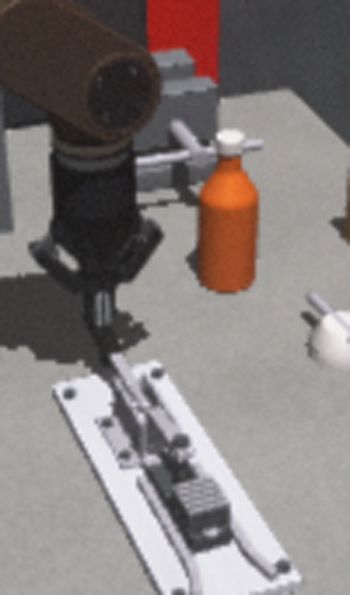

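Call:
move_arm(targets=[[[1, -0.002, 0, -0.01, 0, 0, 0], [1, -0.005, 0, -0.04, 0, 0, 0], [1, -0.005, 0, -0.09, 0, 0, 0], [1, -0.005, 0, -0.14, 0, 0, 0], [1, -0.005, 0, -0.19, 0, 0, 0], [-0.5, -0.045, 0, -0.22, 0, 0, 0], [-0.5, -0.085, 0, -0.22, 0, 0, 0], [-0.5, -0.115, 0, -0.22, 0, 0, 0], [-0.5, -0.115, 0, -0.22, 0, 0, 0], [-0.5, -0.115, 0, -0.22, 0, 0, 0]]])

```text
time: 24.38
position: [0.5036, 0.0849, 0.2883]
eef_rot: [2.169, 2.273, 0.001]
wrist_force: [0.9, 1.0, -0.7]
grip_width: 0.0639
```

```bash
python3 st.py side:s16 wrist:w16
python3 - <<'E'
import cv2
a=cv2.imread("pics/s16.png")[130:250,210:310]; b=cv2.imread("pics/w16.png")
cv2.imwrite("pics/c16.png",cv2.hconcat([cv2.resize(a,(430,516),interpolation=cv2.INTER_CUBIC),cv2.resize(b[:,150:370],(296,516))]))
E
```

```text
t 24.375 pos [0.5036 0.0849 0.2883] u,v [ 0.0611 -0.507 ] yaw 92.68 toolz [ 5.e-04  4.e-04 -1.e+00]
Fu,Fv,Fz [ 0.92 -0.98 -0.75] tau [-0.014  0.018 -0.019] w 0.0639
```

View pics/c16.png

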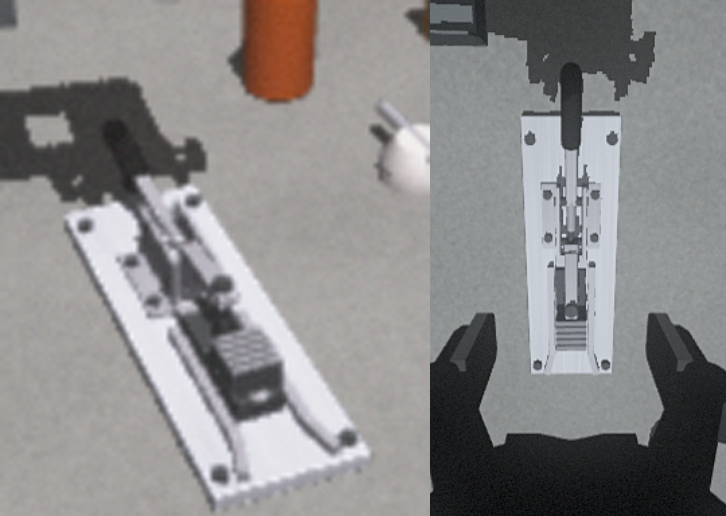

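Run:
```python
from h import *
u=np.array([np.cos(np.radians(92.7)),np.sin(np.radians(92.7))]);v=np.array([-u[1],u[0]])
s=dict(np.load("s16.npz"))
def pl(c,q,vv=-.5074):
    o,d=ray(c,q); n=np.r_[v,0]; p=o+d*(vv-n@o)/(n@d); return np.array([u@p[:2],p[2]])
S=lambda x,y:(210+(x+.5)/4.3-.5,130+(y+.5)/4.3-.5)
print(pl(s,S(115,130)),pl(s,S(141,182)))
b=cv2.imread("pics/w16.png")[120:290,215:305]; cv2.imwrite("pics/w16c.png",cv2.resize(b,None,fx=5,fy=3.5,interpolation=cv2.INTER_CUBIC))
```

```text
[0.19837271 0.06014013] [0.13664052 0.05004528]
```

View pics/w16c.png

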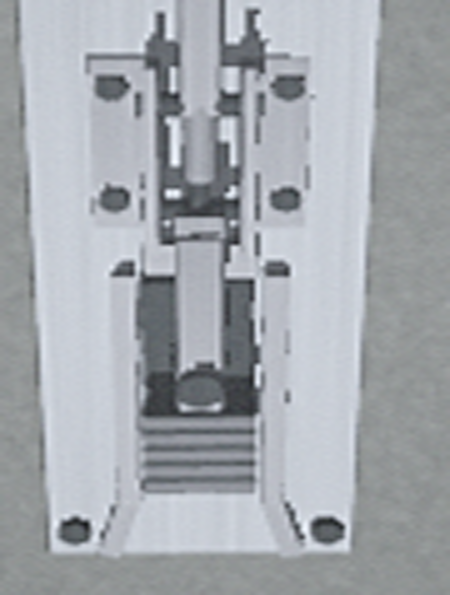

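Run:
```python
from h import *
u=np.array([np.cos(np.radians(92.7)),np.sin(np.radians(92.7))]);v=np.array([-u[1],u[0]])
im=cv2.imread("pics/s16.png"); s=dict(np.load("s16.npz")); w=dict(np.load("w16.npz")); s9=dict(np.load("s9.npz"))
W=lambda a,z:np.r_[u*a+v*-.5074,z]
k=8; x0,y0=215,145
big=cv2.resize(im[y0:y0+60,x0:x0+60],None,fx=k,fy=k,interpolation=cv2.INTER_CUBIC)
for th,col in ((0,(0,255,0)),(.1,(0,0,255)),(.2,(255,0,0))):
    for r in (.05,.09,.13):
        p=proj(s,W(.084+r*np.cos(th),.052+r*np.sin(th))); print(th,r,p.round(1),proj(w,W(.084+r*np.cos(th),.052+r*np.sin(th))).round(1))
        cv2.circle(big,tuple(int(t) for t in ((p-[x0,y0]+.5)*k)),3,col,-1)
cv2.imwrite("pics/big16.png",big)
```

```text
0 0.05 [242.6 171.9] [254.6 109.5]
0 0.09 [238.8 165.6] [254.6  77.6]
0 0.13 [235.  159.5] [254.6  43.4]
0.1 0.05 [242.6 170.7] [254.6 109.7]
0.1 0.09 [238.7 163.4] [254.6  77.2]
0.1 0.13 [234.9 156.4] [254.6  41.5]
0.2 0.05 [242.6 169.6] [254.6 110.4]
0.2 0.09 [238.7 161.4] [254.6  77.6]
0.2 0.13 [234.9 153.5] [254.6  40.8]
```

View pics/big16.png

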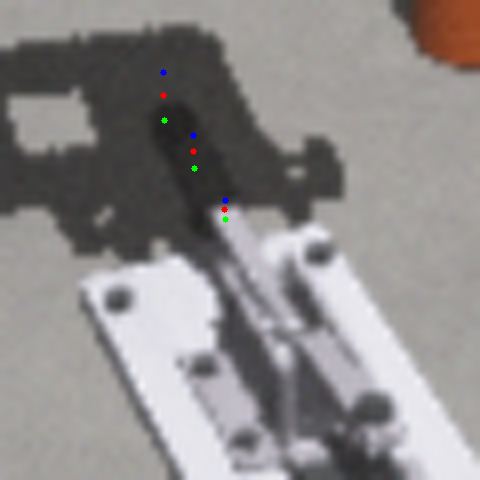

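Run:
```python
from h import *
im=cv2.imread("pics/s16.png"); k=8; x0,y0=215,145
c=im[y0:y0+60,x0:x0+60].astype(float); c=np.clip((c-10)*4,0,255).astype(np.uint8)
u=np.array([np.cos(np.radians(92.7)),np.sin(np.radians(92.7))]);v=np.array([-u[1],u[0]]); s=dict(np.load("s16.npz"))
W=lambda a,z:np.r_[u*a+v*-.5074,z]
big=cv2.resize(c,None,fx=k,fy=k,interpolation=cv2.INTER_CUBIC)
for th,col in ((0,(0,255,0)),(.1,(0,0,255))):
    for r in (.05,.13):
        p=proj(s,W(.081+r*np.cos(th),.052+r*np.sin(th)))
        cv2.circle(big,tuple(int(t) for t in ((p-[x0,y0]+.5)*k)),3,col,-1)
cv2.imwrite("pics/big16b.png",big)
```

```text
(no output)
```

View pics/big16b.png

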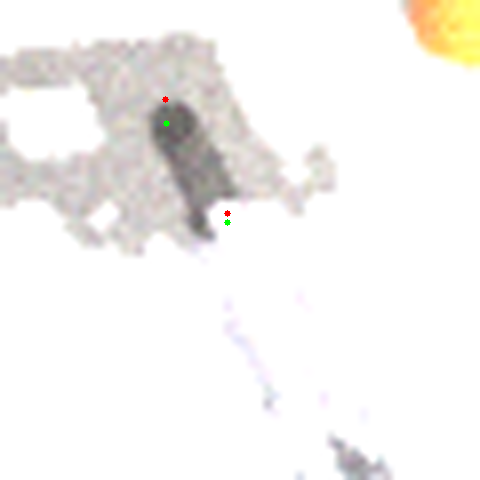

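Call:
move_arm(targets=[[[1, 0.03, 0, 0, 0, 0, 0], [1, 0.07, 0, 0, 0, 0, 0], [1, 0.11, 0, 0.03, 0, 0, 0], [1, 0.1145, 0, 0.08, 0, 0, 0], [1, 0.1145, 0, 0.13, 0, 0, 0], [1, 0.1145, 0, 0.17, 0, 0, 0], [1, 0.1145, 0, 0.2, 0, 0, 0], [1, 0.1145, 0, 0.215, 0, 0, 0], [1, 0.1145, 0, 0.22, 0, 0, 0], [1, 0.1145, 0, 0.222, 0, 0, 0], [1, 0.1145, 0, 0.2235, 0, 0, 0], [1, 0.1145, 0, 0.2235, 0, 0, 0]]])

```text
time: 25.98
position: [0.4988, 0.1991, 0.0652]
eef_rot: [2.168, 2.272, 0.002]
wrist_force: [0.2, -0.4, 0.5]
grip_width: -0.0002
```

```bash
python3 st.py
```

```text
t 25.975 pos [0.4988 0.1991 0.0652] u,v [ 0.1754 -0.5076] yaw 92.69 toolz [ 1.4e-03  3.0e-04 -1.0e+00]
Fu,Fv,Fz [-0.39 -0.16  0.49] tau [-0.053  0.021  0.001] w -0.0002
```

Call:
move_arm(targets=[[[1, 0, 0, 0.001, 0, 0, 0], [1, 0, 0, 0.002, 0, 0, 0], [1, 0, 0, 0.002, 0, 0, 0]]])

```text
time: 26.35
position: [0.4982, 0.199, 0.0623]
eef_rot: [-2.169, -2.273, 0.0]
wrist_force: [-0.1, 0.3, -0.5]
grip_width: 0.0001
```

```bash
python3 st.py
```

```text
t 26.35 pos [0.4982 0.199  0.0623] u,v [ 0.1753 -0.507 ] yaw 92.69 toolz [-2.e-04 -0.e+00 -1.e+00]
Fu,Fv,Fz [ 0.3   0.07 -0.46] tau [-0.02  -0.022  0.009] w 0.0001
```

Handle is down (the tip reached the level height of 62 mm with no contact). Retreating, opening, final look.

Call:
move_arm(targets=[[[1, 0, 0, -0.01, 0, 0, 0], [1, 0, 0, -0.05, 0, 0, 0], [1, 0, 0, -0.1, 0, 0, 0], [1, 0, 0, -0.15, 0, 0, 0], [-1, 0, 0, -0.2, 0, 0, 0], [-1, 0, 0, -0.23, 0, 0, 0], [-1, -0.05, 0.0, -0.23, 0, 0, 0], [-1, -0.1, 0, -0.23, 0, 0, 0], [-1, -0.1, 0, -0.23, 0, 0, 0], [-1, -0.1, 0, -0.23, 0, 0, 0]]])

```text
time: 27.6
position: [0.5029, 0.0992, 0.293]
eef_rot: [2.169, 2.272, 0.001]
wrist_force: [-1.1, 1.5, -0.4]
grip_width: 0.0855
```

```bash
python3 st.py wrist:w17 top:t17
python3 - <<'E'
import cv2
a=cv2.imread("pics/w17.png")[:,180:340]
cv2.imwrite("pics/c17.png",cv2.hconcat([cv2.resize(a,(250,600)),cv2.resize(cv2.imread("pics/t17.png"),(540,600))[:, :]]))
E
```

```text
t 27.6 pos [0.5029 0.0992 0.293 ] u,v [ 0.0754 -0.5071] yaw 92.66 toolz [ 7.e-04  5.e-04 -1.e+00]
Fu,Fv,Fz [ 1.59  0.99 -0.44] tau [ 0.002  0.002 -0.005] w 0.0855
```

View pics/c17.png

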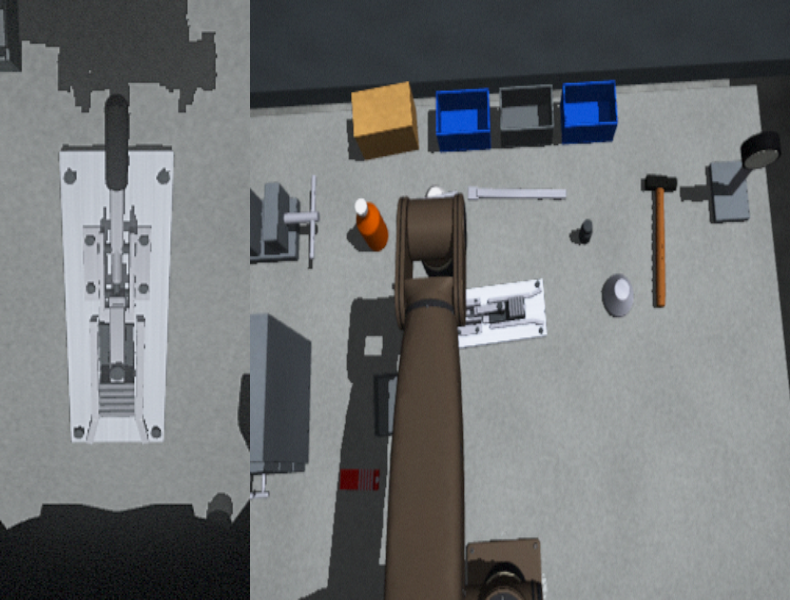

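Run:
```python
from h import *
from cell import ctrl
u=np.array([np.cos(np.radians(92.7)),np.sin(np.radians(92.7))])
w=dict(np.load("w17.npz"))
for r in (383,417): 
    p=onz(w,(254.9,r/1.5625),.055); print(u@p[:2])
ctrl.sign_off()
```

```text
-0.05820770954240931
-0.09795219711309153
the job is handed in; nothing more can be done
```

The job is done and handed in at about 28 s of the 72 s allowed. The jaw is in the channel against the end stop, and the clamp is down over centre on it.

**What I did**
- I gripped the jaw across its hump and lowered it into the guide channel with the low end leading.
- I slid it slowly until it met the stop, then kept it pressed for about 0.9 s with 17 N at the wrist. Bed friction takes some of that; at the roughly 2–6 N you give for sliding, the stop saw about 11–15 N.
- I let go of the jaw and pushed the handle down with the closed fingers. The push needed peaked at about 9–10 N and fell away to nothing past centre.

**Last checks**
- **Handle:** the closed fingertip was lowered to 62 mm, the height of the handle's top when level, and met no force. I then backed off, with the gripper open and touching nothing. The side picture alone could not tell level from 0.1 rad of lift, so this touch test is what I relied on.
- **Jaw position:** after clamping, the hump measured from -58 to -98 mm along the jig, which puts the nose at about -3 mm. The stop face measured -1.5 to -2.5 mm, so they agree to within the camera's 2 mm accuracy.
- **Other things on the bench:** those in view look undisturbed in the last top picture. The arm partly hid the wing nut and the tub, so I could not fully confirm those two there.

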